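# Put the right desk things into the tray

### The job

Someone left the wrong mouse in the desk tray: first take the grey mouse out and set it flat on a free part of the round mouse mat, without it touching the figurine or the cactus there. Then lay the black mouse flat in the tray's green bay, and also put the white power adapter in the yellow bay and the blue stapler, on its base, in the black bay. Leave the black adapter, the red stapler, the figurine and the cactus where they are.

Things in the scene. Friction and masses are not known exactly. Their poses are not given: they have to be found in the camera images.
- tray: Light wooden desk tray, fixed, 130 x 264 mm, rims and partitions 4 thick and 10 high, floor 4 thick. Origin at the centre of its underside, x across it (130), y along it (264), z up. Three bays side by side along y, each 122 long in x: GREEN floor, 92 wide, centred at y = +82; YELLOW floor, 86 wide, centred at y = -11; BLACK floor, 70 wide, centred at y = -93. The tray and the mat may swap sides of the desk.
- mat: Round light blue mouse mat, fixed, 240 diameter, 4 thick; origin at the centre of its underside, z up (its yaw has no meaning to the eye). The figurine and the cactus stand on it at varying places near its edge, leaving more than half of it free.
- grey_mouse: Grey computer mouse, 98 long x 56 wide x 38 high, rounded edges, sides upright and 56 apart from 5 to 21 above its underside, the back above that 48 wide; origin at the centre of its underside, x along its length towards the scroll wheel, z up. Loose, about 0.09 kg. At the start it lies wrongly in the tray's green bay, its length along the tray's x, its underside 4 above the desk.
- black_mouse: Black computer mouse, 98 long x 56 wide x 38 high, rounded edges, sides upright and 56 apart from 5 to 21 above its underside, the back above that 48 wide; origin at the centre of its underside, x along its length towards the scroll wheel, z up. Loose, about 0.09 kg. Belongs in the green bay. At the start lies flat on the desk, away from the tray and the mat.
- white_adapter: White laptop power adapter without its lead, a flat block 90 long x 50 wide x 30 high, with a small grey label (30 x 22) on its top; origin at the centre of its underside, x along its length, z up. Loose, about 0.22 kg. Belongs in the yellow bay. At the start lies flat on the desk, away from the tray and the mat.
- black_adapter: Black laptop power adapter without its lead, a flat block 90 long x 50 wide x 30 high, with a small grey label (30 x 22) on its top; origin at the centre of its underside, x along its length, z up. Loose, about 0.22 kg. Look-alike, stays where it is. At the start lies flat on the desk, away from the tray and the mat.
- blue_stapler: Blue desk stapler lying on its base, 100 long x 32 wide x 45 high, the coloured arm 30 wide and from 25 to 45 above the base; origin at the centre of its underside, x along its length, z up. Loose, about 0.16 kg. Belongs in the black bay. At the start lies flat on the desk, away from the tray and the mat.
- red_stapler: Red desk stapler lying on its base, 100 long x 32 wide x 45 high, the coloured arm 30 wide and from 25 to 45 above the base; origin at the centre of its underside, x along its length, z up. Loose, about 0.16 kg. Look-alike, stays where it is. At the start lies flat on the desk, away from the tray and the mat.
- figurine: Small painted figurine with green coat and grey cap, round foot 44 diameter, 70 high; origin at the centre of its underside. Loose, stands on the mat; bystander.
- cactus: Little cactus in a terracotta pot, 52 diameter, 75 high; origin at the centre of its underside. Loose, stands on the mat; bystander.

How it is judged:
By the outcome, as a careful person would: the job done as asked, in the order asked, and still so for the second after the job is handed in, with the robot touching nothing.
It also fails if it takes over 112 s, if anything falls off the work surface, if the arm or the gripper's body presses on something with over 40 N, if the wrist force passes 120 N, or if a joint passes its speed limit or range.

### The arm

A 6-joint arm with a two-finger parallel gripper is mounted at the origin on the work surface. World frame = base frame: x ahead of the robot, y to its left, z up, the work surface at z = 0. Lengths are in m, angles in rad, forces in N, time in s.
With the tool pointing down it reaches from about 0.275 to 0.775 m from the base axis. Payload 14.6 kg.
Tool frame: the origin (TCP) lies at the very end of the fingers, on their centre line; the grasp point (between the pads) lies 19 mm behind it; z points along the fingers, y is the line along which they close (so a half turn about z gives the same grasp; the last joint's range is limited). The gripper opens to 85 mm and grips with 20 to 120 N. Pads are 22 mm wide; open, the fingers measure 114 mm over their backs; the gripper's body (76 mm by 85 mm) begins 54 mm behind the grasp point. The pads swing forward as they close: fully open they stand 13 mm farther back than shut.
Start: joints at [-1.414, 0.263, -0.048, 1.259, 0, 1.415], TCP at [0.161, -0.5, 0.231] pointing down, gripper open.
Joint ranges: [-2.65, 2.65], [-0.89, 1.7], [-1.18, 1.37], [-2.13, 2.11], [-1.35, 1.29], [-3.14, 3.14]. Speed limits (rad/s): [1.89, 1.89, 2.57, 2.79, 3.14, 3.14].

### API

Orientations are given as [roll, pitch, yaw] about the fixed x, y, z axes, in that order (R = Rz(yaw) Ry(pitch) Rx(roll)).
In Python, from cell import telemetry, capture, robot gives the robot as it stands.
- The arm moves only by the tool servo_tool, never from a script. Its argument "motion" is text: rows parted by semicolons, each of 7 numbers parted by spaces: the shift along the tool's x, y, z in m, then the turn, a rotation vector about the tool's x, y, z in degrees, then the opening, from 0 (shut) to 1 (fully open). In form: x y z ax ay az claw; .... A call has 1 to 10 rows; each row shifts and turns the commanded pose from where the row before left it, along the tool's axes as they then stand; what a row does not reach is not made up. A row lasts 1/8 s, in which the tool goes at most 62.5 mm and 10.7 degrees, less where a joint would pass 70% of its speed; a pose out of reach is approached as far as the arm can. A call with a gripper value outside its range is refused whole. The fingers move at their own pace and stop on an object; "newtons" is the grip in N (left out, the last holds). Time passes only in rows, so rows that do not move let the fingers close. It gives the time, the measured TCP pose, the force, the opening and the grip force at its end, in the units of the state.
- telemetry.get_obs(): the state, without advancing time (a new reading comes with each control period).
- capture(name): name is "scene" or "top" or "wrist"; returns a dict with "frame" (420x560x3 uint8, red, green, blue), "intrinsics" (3x3 intrinsics, pixels), "R" (3x3) and "t" (3): a world point X has camera coordinates R X + t. Camera axes: x right, y down, z forward; pixel columns grow to the right and rows downward; lengths in m; the calibration is good to about 2 mm. A picture is of the moment at which its call begins. There is no depth.
- robot.job_done(): hands the job in; it is judged then, once.
The state is a dict: "time_s": time; "joints": joint angles; "qvel": joint speeds; "joint_torque": joint torques, N m; "tool_pos": TCP position; "ee_rot": TCP orientation; "ft_force": force on the tool from outside, world axes, zero at the start; "torque": the same for the moment, N m; "grip_width": finger opening in m; "gripper_force": force on a finger pad.
Only numpy, scipy, OpenCV 4.12 (cv2) and the standard library are available. Lean on these libraries where they do the work, as an engineer would, in place of code of your own. Each camera call takes 0.05 s, during which the arm holds its last target. There are 200 camera calls.

## Working session

There is one attempt and no reset: what is moved stays moved. The work goes in short steps, Python scripts to look and compute and a tool call to move; the robot and the scene stay as the last step left them, time stands still between calls to the robot, and variables do not carry over. Pictures are saved under pics/ and viewed, at most 14 in all, crops included, and the job is handed in when it is done.

Besides the shell and the picture viewer there is one more tool, called after ">>>" as name(argument=value, ...), one argument or row to a line, values as JSON. servo_tool: Moves the arm, as the interface text tells. Its arguments: {"type":"object","properties":{"motion":{"type":"string"},"newtons":{"type":"number"}},"required":["motion"]}

```bash
ls; mkdir -p pics; cat > h.py <<'E'
import numpy as np, cv2
from cell import telemetry, capture, robot
def snap(cam,name,crop=None,scale=1):
    c=capture(cam); im=c["frame"][:,:,::-1]
    np.savez('pics/'+name+'.npz',K=c["intrinsics"],R=c["R"],t=c["t"],im=im)
    if crop: im=im[crop[1]:crop[3],crop[0]:crop[2]]
    if scale!=1: im=cv2.resize(im,None,fx=scale,fy=scale,interpolation=cv2.INTER_CUBIC)
    cv2.imwrite('pics/'+name+'.png',im); return c
def ray(name,u,v,z):
    d=np.load('pics/'+name+'.npz'); C=-d['R'].T@d['t']
    r=d['R'].T@np.linalg.inv(d['K'])@np.array([u,v,1.]); return C+r*(z-C[2])/r[2]
E
python3 - <<'E'
from h import *
c=snap("top","top0",scale=1.42); print(c["intrinsics"],c["R"],-c["R"].T@c["t"])
o=telemetry.get_obs(); print(o)
E
```

```text
pics
[[479.07151804   0.         284.90419203]
 [  0.         479.07151804 209.41934235]
 [  0.           0.           1.        ]] [[ 0.01574149 -0.99980442 -0.01197204]
 [-0.99729495 -0.01483994 -0.07198997]
 [ 0.07179823  0.01307289 -0.9973335 ]] [ 0.44326616 -0.01540083  1.29567868]
{'time_s': 0.05, 'joints': array([-1.41431402e+00,  2.63498814e-01, -4.89592902e-02,  1.25940886e+00,
       -1.71305204e-05,  1.41550548e+00]), 'qvel': array([-0.00099524,  0.00066928,  0.00018242,  0.00183507, -0.00089028,
       -0.00138923]), 'joint_torque': array([ 5.27691445e-03, -6.39228272e+01,  3.85497522e+01,  9.67091240e-03,
        5.30553632e-05, -2.18608278e-05]), 'tool_pos': array([ 0.16099088, -0.49939999,  0.2308294 ]), 'ee_rot': array([-3.14053225e+00, -1.48667699e-04,  3.11773085e-01]), 'ft_force': array([-0.09196205,  0.51536182,  0.68507928]), 'torque': array([ 0.01108913, -0.01685131,  0.04334452]), 'gripper_force': 0.0, 'grip_width': 0.0853470875013896}
```

View pics/top0.png

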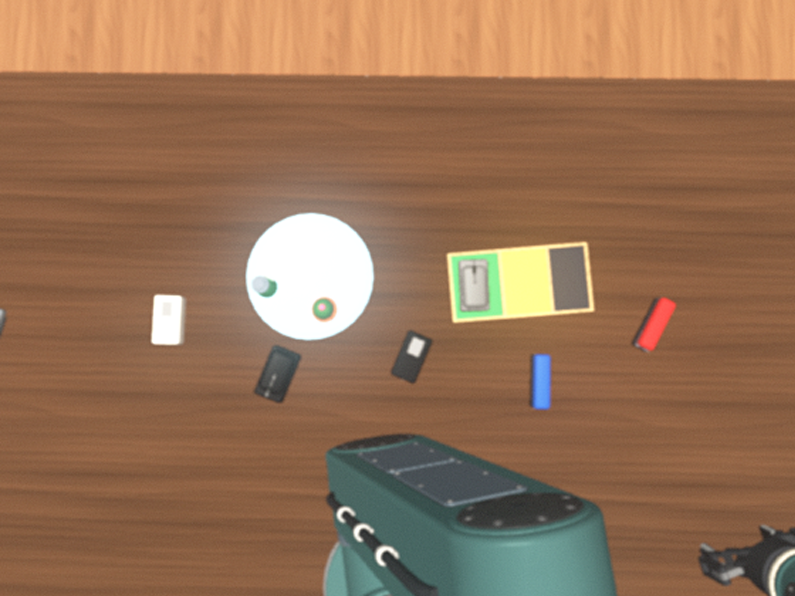

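The top view shows the mat left at (310,276), the tray right at (520,282) with the grey mouse in its green bay, the white adapter at (168,320) and the black mouse at (277,374). It also shows the black adapter at (411,357), the blue stapler at (541,381) and the red one at (655,324). I'll enlarge next.

```bash
python3 - <<'E'
from h import *
im=np.load('pics/top0.npz')['im']
def crop(x0,y0,x1,y1,n): cv2.imwrite(f'pics/{n}.png',cv2.resize(im[y0:y1,x0:x1],None,fx=4,fy=4,interpolation=cv2.INTER_CUBIC))
crop(100,145,295,295,'cl'); crop(270,160,470,295,'cr')
hsv=cv2.cvtColor(im,cv2.COLOR_BGR2HSV); g=im.max(2)
def rect(mask,box,z,n):
    m=np.zeros_like(mask); x0,y0,x1,y1=box; m[y0:y1,x0:x1]=mask[y0:y1,x0:x1]
    c=max(cv2.findContours(m,cv2.RETR_EXTERNAL,cv2.CHAIN_APPROX_NONE)[0],key=cv2.contourArea)
    b=cv2.boxPoints(cv2.minAreaRect(c)); P=np.array([ray('top0',u,v,z) for u,v in b])[:,:2]
    e=P[1]-P[0]; f=P[2]-P[1]
    L=e if np.linalg.norm(e)>np.linalg.norm(f) else f
    print(n,P.mean(0).round(4),np.linalg.norm(e).round(3),np.linalg.norm(f).round(3),np.degrees(np.arctan2(L[1],L[0])).round(1))
H,S,V=cv2.split(hsv); u8=lambda a:(a*255).astype(np.uint8)
rect(u8((S<70)&(V>100)),(100,200,140,250),.03,'white')
rect(u8((H>105)&(H<130)&(S>150)),(360,240,400,295),.04,'blue')
rect(u8((V<60)),(175,238,215,288),.02,'bmouse')
rect(u8((V<60)),(270,230,310,272),.03,'badapt')
rect(u8((S<60)&(V<200)),(322,180,346,222),.02,'gmouse')
rect(u8((V>150)),(310,165,425,232),.013,'tray')
rect(u8((V>160)),(165,142,270,245),.004,'mat')
E
```

```text
white [0.4868 0.4429] 0.094 0.062 -0.9
blue [ 0.3823 -0.2511] 0.026 0.093 -180.0
bmouse [0.3572 0.2325] 0.028 0.01 -60.1Traceback (most recent call last):
  File "<stdin>", line 17, in <module>
  File "<stdin>", line 8, in rect
ValueError: max() iterable argument is empty
```

View pics/cl.png

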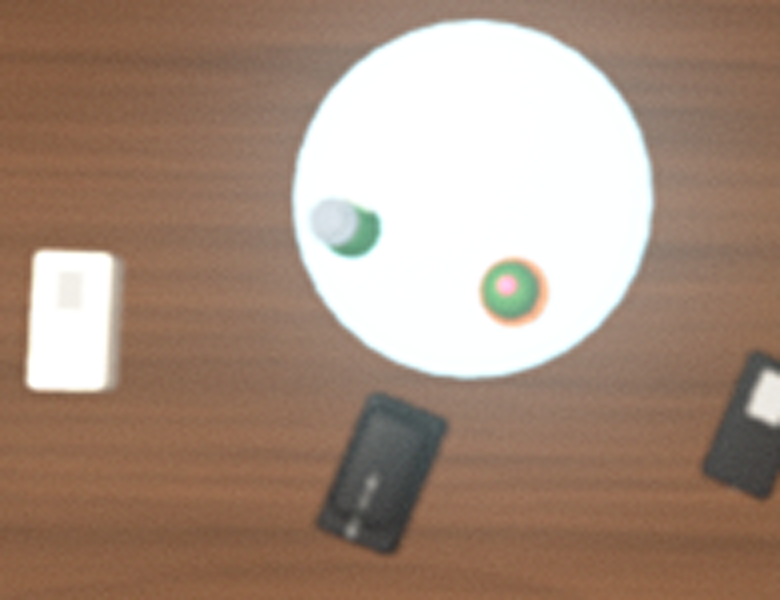

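View pics/cr.png

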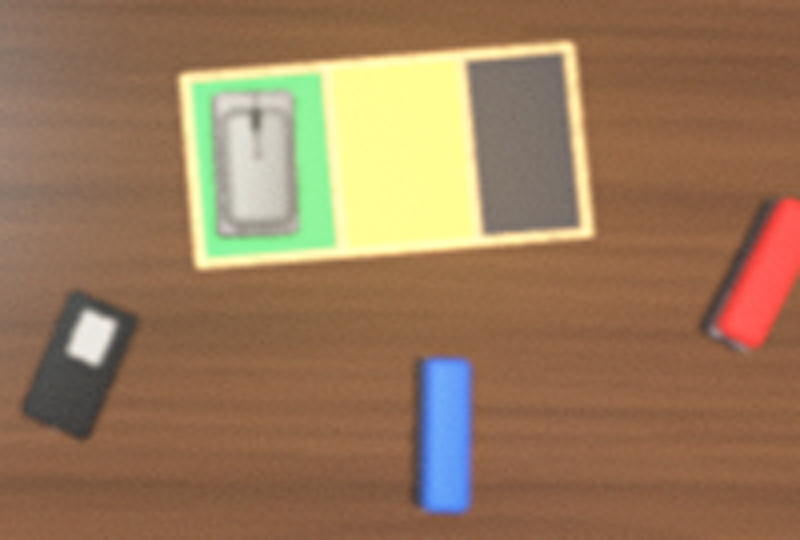

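The left crop shows the mat circle (293–653, 19–379), with the figurine foot near (349,226) and the cactus pot near (515,292). The right crop shows the tray corners at (180,74), (574,42), (595,237), (199,269), with the grey mouse at (214–300, 90–237) and the stapler at (422–470, 357–513).

```bash
cat >> h.py <<'E'
def goto(x,y,z,yawdeg):
    "total tool-frame step: turn first, then shift"
    o=telemetry.get_obs(); p=o['tool_pos']; r=o['ee_rot']; yw=np.degrees(r[2])
    d=(yawdeg-yw+180)%360-180
    a=np.radians(yawdeg); dx,dy,dz=np.array([x,y,z])-p
    print('turn az',round(-d,1),'then shift mm',np.round(1e3*np.array([np.cos(a)*dx+np.sin(a)*dy, np.sin(a)*dx-np.cos(a)*dy, -dz]),1))
E
python3 - <<'E'
from h import *
def q(n,ox,oy,z,pts):
    P=np.array([ray('top0',ox+(u+.5)/4-.5,oy+(v+.5)/4-.5,z)[:2] for u,v in pts])
    if len(P)==4:
        e=(P[0]+P[1]-P[2]-P[3])/2; f=(P[1]+P[2]-P[0]-P[3])/2
        print(n,P.mean(0).round(4),'e',np.linalg.norm(e).round(3),np.degrees(np.arctan2(e[1],e[0])).round(1),'f',np.linalg.norm(f).round(3),np.degrees(np.arctan2(f[1],f[0])).round(1))
        return P.mean(0),e
    print(n,P.round(4))
q('white',100,145,.03,[(35,250),(115,252),(108,391),(26,388)])
q('bm',100,145,.021,[(378,392),(447,420),(392,553),(318,523)])
q('mat',100,145,.004,[(473,199)]); q('fig',100,145,.004,[(349,226)]);q('cact',100,145,.04,[(515,292)]);q('gtarget',100,145,.02,[(500,125)])
c,e=q('tray',270,160,.012,[(180,74),(574,42),(595,237),(199,269)])
ex=e/np.linalg.norm(e); ey=np.array([-ex[1],ex[0]])
for n,y in(('G',.082),('Y',-.011),('B',-.093)): print(n,(c+ey*y).round(4))
q('gm',270,160,.021,[(214,90),(296,92),(300,235),(220,237)])
q('blue',270,160,.045,[(425,357),(470,358),(470,513),(422,513)])
q('ba',270,160,.03,[(75,290),(137,315),(88,438),(24,410)])
E
```

```text
white [0.4873 0.4452] e 0.092 -1.0 f 0.054 -90.9
bm [0.3901 0.236 ] e 0.095 -22.1 f 0.051 -110.9
mat [[0.5745 0.1841]]
fig [[0.5549 0.2679]]
cact [[0.5098 0.1493]]
gtarget [[0.6231 0.1647]]
tray [ 0.5686 -0.2168] e 0.132 6.0 f 0.266 -84.5
G [ 0.56   -0.1352]
Y [ 0.5697 -0.2277]
B [ 0.5783 -0.3093]
gm [ 0.561  -0.1293] e 0.097 2.4 f 0.054 -89.2
blue [ 0.384  -0.2509] e 0.1 -0.5 f 0.03 -89.7
ba [ 0.4264 -0.0136] e 0.086 -21.6 f 0.045 -111.8
```

>>> servo_tool(
  motion="0 0 0 0 0 -10.5 1;0 0 0 0 0 -10.5 1;0 0 0 0 0 -10.5 1;0 0 0 0 0 -10.5 1;0 0 0 0 0 -10.5 1;0 0 0 0 0 -10.5 1;0 0 0 0 0 -10.5 1;0 0 0 0 0 -10.5 1;0 0 0 0 0 -10.5 1;0 0 0 0 0 -10.5 1",
)

```text
time_s: 1.3
tool_pos: [0.161, -0.4995, 0.2309]
ee_rot: [3.141, -0.001, 2.15]
ft_force: [-0.7, -0.2, -0.6]
grip_width: 0.0854
gripper_force: 0.0
```

>>> servo_tool(
  motion="0 0 0 0 0 -10 1;0 0 0 0 0 -10 1;0 0 0 0 0 -10 1;0 0 0 0 0 -10 1;0 0 0 0 0 -10 1;0 0 0 0 0 -10 1;0 0 0 0 0 0 1",
)

```text
time_s: 2.17
tool_pos: [0.161, -0.4995, 0.231]
ee_rot: [3.141, -0.0, -3.093]
ft_force: [-0.0, 0.4, 0.9]
grip_width: 0.0853
gripper_force: 0.0
```

```bash
python3 - <<'E'
from h import *
print(telemetry.get_obs()['ee_rot'],telemetry.get_obs()['joints']);goto(.561,-.1293,.2,183.5)
E
```

```text
[ 3.14089804e+00 -2.46367488e-05 -3.09271531e+00] [-1.41431835e+00  2.63374040e-01 -4.87233939e-02  1.25939214e+00
  5.01024805e-05 -1.46319570e+00]
turn az -0.7 then shift mm [-421.8  345.1   31. ]
```

>>> servo_tool(
  motion="-0.042 0.0345 0.003 0 0 -0.7 1;-0.042 0.0345 0.003 0 0 0 1;-0.042 0.0345 0.003 0 0 0 1;-0.042 0.0345 0.003 0 0 0 1;-0.042 0.0345 0.003 0 0 0 1;-0.042 0.0345 0.003 0 0 0 1;-0.042 0.0345 0.003 0 0 0 1;-0.042 0.0345 0.003 0 0 0 1;-0.042 0.0345 0.003 0 0 0 1;-0.042 0.0345 0.003 0 0 0 1",
)

```text
time_s: 3.42
tool_pos: [0.5603, -0.1282, 0.2011]
ee_rot: [-3.142, -0.0, -3.084]
ft_force: [1.5, -1.1, 0.4]
grip_width: 0.0855
gripper_force: 0.0
```

>>> servo_tool(
  motion="0 0 0 0 0 0 1;0 0 0 0 0 0 1",
)

```text
time_s: 3.68
tool_pos: [0.5589, -0.1298, 0.201]
ee_rot: [3.141, -0.001, -3.082]
ft_force: [0.0, -0.3, -1.1]
grip_width: 0.0854
gripper_force: 0.0
```

```bash
python3 - <<'E'
from h import *
snap('wrist','w1',scale=1.4);goto(.561,-.1293,.2,183.5)
E
```

```text
turn az -0.1 then shift mm [-2.4  0.8  1.2]
```

View pics/w1.png

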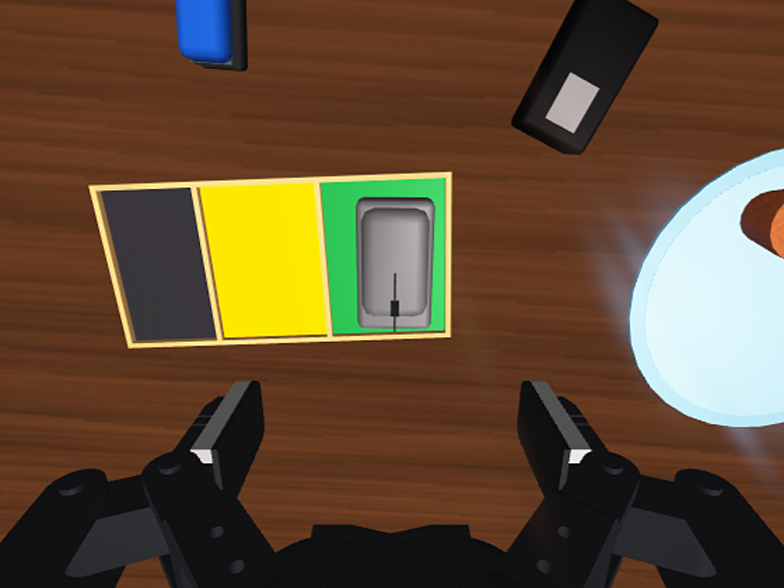

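The wrist view shows the mouse body outline at (357,198), (436,199), (432,328), (357,329), near the tray's outer rim at x≈445. The tray corners are (89,186), (452,172), (451,337), (128,348).

```bash
cat >> h.py <<'E'
def quad(n,label,z,pts,s,ox=0,oy=0):
    P=np.array([ray(n,ox+(u+.5)/s-.5,oy+(v+.5)/s-.5,z)[:2] for u,v in pts])
    e=(P[0]+P[1]-P[2]-P[3])/2; f=(P[1]+P[2]-P[0]-P[3])/2
    print(label,P.mean(0).round(4),'e',np.linalg.norm(e).round(3),np.degrees(np.arctan2(e[1],e[0])).round(1),'f',np.linalg.norm(f).round(3),np.degrees(np.arctan2(f[1],f[0])).round(1))
E
python3 - <<'E'
from h import *
quad('w1','gm',.021,[(357,198),(436,199),(432,328),(357,329)],1.4)
quad('w1','tray',.012,[(89,186),(452,172),(451,337),(128,348)],1.4)
quad('w1','green',.006,[(321,183),(446,178),(445,333),(332,336)],1.4)
E
```

```text
gm [ 0.5622 -0.1246] e 0.1 -177.2 f 0.058 93.5
tray [ 0.5692 -0.2131] e 0.129 -174.5 f 0.264 95.6
green [ 0.5627 -0.1318] e 0.123 -174.9 f 0.093 95.4
```

>>> servo_tool(
  motion="-0.0033 0.0041 0.03 0 0 0 1;0 0 0.04 0 0 0 1;0 0 0.04 0 0 0 1;0 0 0.03 0 0 0 1;0 0 0.025 0 0 0 1;0 0 0.015 0 0 0 1;0 0 0.011 0 0 0 1;0 0 0 0 0 0 1",
)

```text
time_s: 4.72
tool_pos: [0.562, -0.1256, 0.0102]
ee_rot: [3.141, -0.0, -3.08]
ft_force: [0.1, -0.3, 0.4]
grip_width: 0.0854
gripper_force: 0.0
```

>>> servo_tool(
  motion="0 0 0 0 0 0 0.5;0 0 0 0 0 0 0.4;0 0 0 0 0 0 0.4;0 0 0 0 0 0 0.4;0 0 0 0 0 0 0.4;0 0 0 0 0 0 0.4",
  newtons=30,
)

```text
time_s: 5.48
tool_pos: [0.5627, -0.1256, 0.0111]
ee_rot: [-3.141, 0.001, -3.079]
ft_force: [-0.8, -0.9, 4.4]
grip_width: 0.0554
gripper_force: 31.9
```

>>> servo_tool(
  motion="0 0 -0.005 0 0 0 0.4;0 0 -0.01 0 0 0 0.4;0 0 -0.02 0 0 0 0.4;0 0 -0.04 0 0 0 0.4;0 0 -0.04 0 0 0 0.4;0 0 -0.035 0 0 0 0.4;0 0 0 0 0 0 0.4;0 0 0 0 0 0 0.4",
)

```text
time_s: 6.48
tool_pos: [0.562, -0.1253, 0.1601]
ee_rot: [3.141, -0.0, -3.079]
ft_force: [-0.3, 0.5, -1.6]
grip_width: 0.0554
gripper_force: 32.4
```

```bash
python3 - <<'E'
from h import *
snap('wrist','w2',scale=1.4);goto(.623,.165,.16,183.5); goto(.6,.165,.16,165)
E
```

```text
turn az 0.1 then shift mm [-78.8 286.   -0.4]
turn az 18.6 then shift mm [ 38.2 290.3  -0.4]
```

View pics/w2.png

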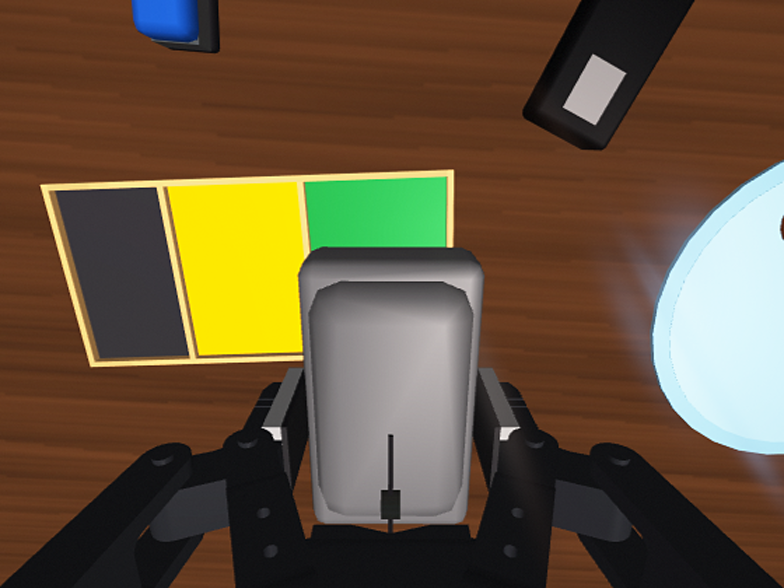

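>>> servo_tool(
  motion="-0.012 0.047 0 0 0 0 0.4;-0.012 0.047 0 0 0 0 0.4;-0.012 0.047 0 0 0 0 0.4;-0.012 0.047 0 0 0 0 0.4;-0.012 0.047 0 0 0 0 0.4;-0.013 0.048 0 0 0 0 0.4;0 0 0.03 0 0 0 0.4;0 0 0 0 0 0 0.4;0 0 0 0 0 0 0.4",
)

```text
time_s: 7.65
tool_pos: [0.6175, 0.161, 0.1306]
ee_rot: [-3.141, -0.0, -3.08]
ft_force: [-0.1, 0.4, -0.8]
grip_width: 0.0551
gripper_force: 32.4
```

```bash
python3 - <<'E'
from h import *
snap('wrist','w3',scale=1.4);goto(.618,.163,.012,183.5)
E
```

```text
turn az 0.0 then shift mm [ -0.3   2.  119.1]
```

View pics/w3.png

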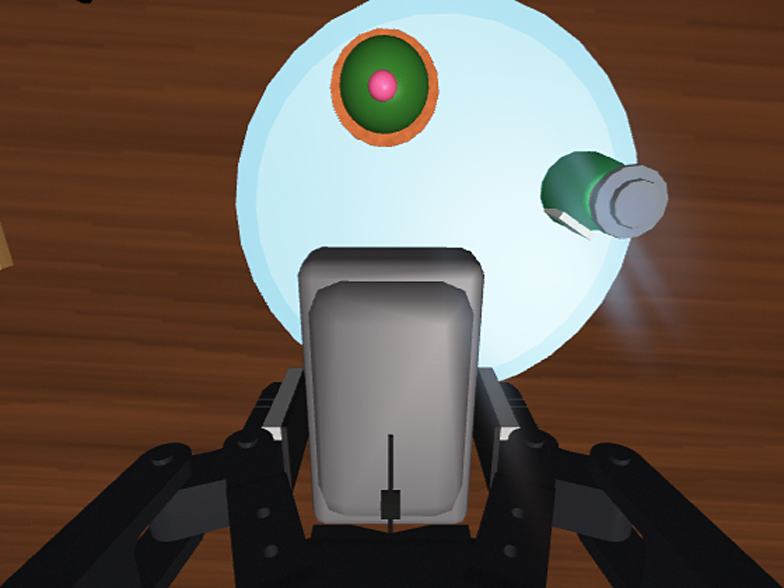

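The cactus shows at (384,88), the figurine foot near (580,190), and mat-edge points at (236,195), (298,343), (500,378), (600,300), (632,130). I'll fit the mat circle from those.

```bash
python3 - <<'E'
from h import *
from scipy.optimize import least_squares
P=np.array([ray('w3',(u+.5)/1.4-.5,(v+.5)/1.4-.5,.004)[:2] for u,v in [(236,195),(298,343),(500,378),(600,300),(630,130),(270,75)]])
s=least_squares(lambda c:np.hypot(*(P-c).T)-.12,[.57,.18]);print(s.x,s.fun)
print(ray('w3',384/1.4,120/1.4,.06))
E
```

```text
[0.57423986 0.18607168] [-1.15394539e-03  9.29926843e-04 -5.57352506e-04  1.39891425e-04
  2.84735626e-06  4.91393227e-04]
[0.52485798 0.15364577 0.06      ]
```

>>> servo_tool(
  motion="0.003 0.004 0.03 0 0 0 0.4;0 0 0.03 0 0 0 0.4;0 0 0.025 0 0 0 0.4;0 0 0.017 0 0 0 0.4;0 0 0.01 0 0 0 0.4;0 0 0.004 0 0 0 0.4;0 0 0.0025 0 0 0 0.4;0 0 0 0 0 0 0.4",
)

```text
time_s: 8.7
tool_pos: [0.6145, 0.1654, 0.0122]
ee_rot: [3.142, 0.001, -3.079]
ft_force: [-0.6, -0.2, -1.2]
grip_width: 0.055
gripper_force: 32.5
```

>>> servo_tool(
  motion="0 0 0.001 0 0 0 0.4;0 0 0 0 0 0 0.4",
)

```text
time_s: 8.95
tool_pos: [0.6145, 0.1654, 0.0112]
ee_rot: [3.142, 0.001, -3.079]
ft_force: [-0.5, 0.2, 2.3]
grip_width: 0.0552
gripper_force: 32.8
```

>>> servo_tool(
  motion="0 0 0 0 0 0 0.8;0 0 0 0 0 0 0.8;0 0 0 0 0 0 0.8;0 0 -0.02 0 0 0 0.8;0 0 -0.04 0 0 0 0.9;0 0 -0.05 0 0 0 1;0 0 -0.05 0 0 0 1;0 0 0 0 0 0 1;0 0 0 0 0 0 1",
)

```text
time_s: 10.07
tool_pos: [0.6141, 0.1653, 0.1701]
ee_rot: [-3.142, -0.001, -3.079]
ft_force: [-0.1, -0.2, -0.8]
grip_width: 0.0855
gripper_force: 0.0
```

```bash
python3 - <<'E'
from h import *
snap('wrist','w4',scale=1.4);goto(.39,.234,.17,158.5)
E
```

```text
turn az 25.1 then shift mm [233.4 -18.1  -0.4]
```

View pics/w4.png

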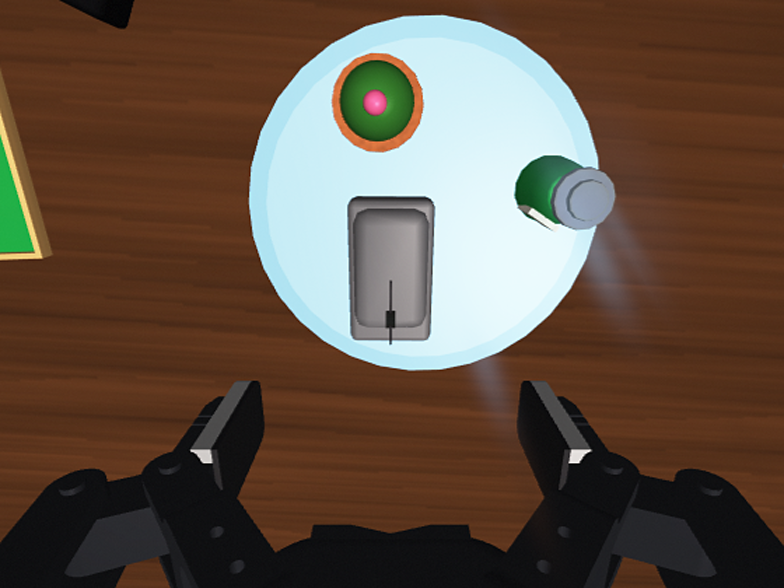

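The grey mouse lies flat and clear on the mat, at (391,268). The black mouse is next.

>>> servo_tool(
  motion="0 0 -0.01 0 0 8.4 1;0 0 -0.01 0 0 8.4 1;0 0 -0.01 0 0 8.3 1;0.046 -0.0036 0 0 0 0 1;0.047 -0.0036 0 0 0 0 1;0.047 -0.0036 0 0 0 0 1;0.047 -0.0036 0 0 0 0 1;0.046 -0.0036 0.01 0 0 0 1;0 0 0 0 0 0 1;0 0 0 0 0 0 1",
)

```text
time_s: 11.38
tool_pos: [0.3911, 0.2341, 0.1903]
ee_rot: [-3.141, -0.0, 2.766]
ft_force: [-0.5, -0.4, -0.2]
grip_width: 0.0854
gripper_force: 0.0
```

```bash
python3 - <<'E'
from h import *
snap('wrist','w5',scale=1.4);goto(.39,.234,.17,158.5)
E
```

```text
turn az -0.0 then shift mm [ 1.4 -0.6 20.4]
```

View pics/w5.png

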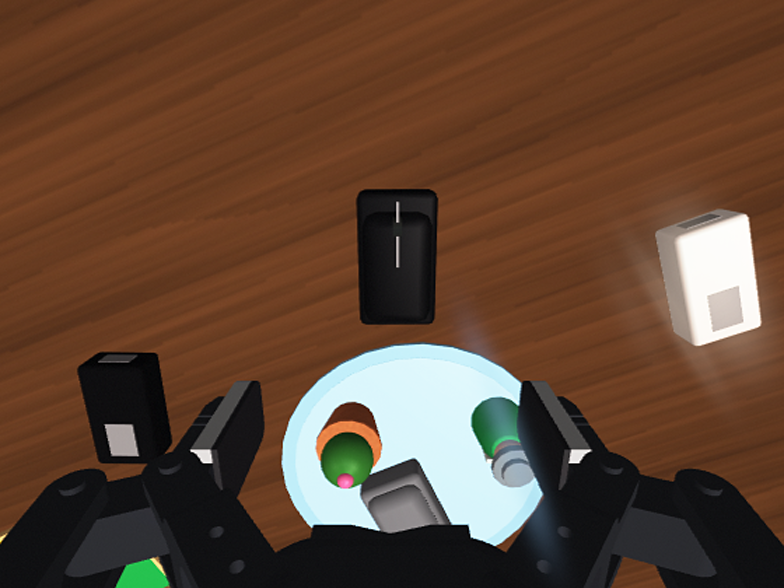

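The black mouse spans (357–438, 190–324), its outline square with the tool. The white adapter's top corners are at about (666,240), (748,212), (761,326), (693,345).

```bash
python3 - <<'E'
from h import *
quad('w5','bm',.017,[(357,190),(438,190),(434,324),(361,323)],1.4)
quad('w5','white',.03,[(660,241),(748,212),(761,326),(693,345)],1.4)
goto(.39,.234,.01,158.5)
E
```

```text
bm [0.39   0.2409] e 0.1 158.8 f 0.056 68.1
white [0.4856 0.4461] e 0.088 -178.0 f 0.054 87.5
turn az -0.0 then shift mm [  1.4  -0.6 180.4]
```

>>> servo_tool(
  motion="0.0025 0.005 0.04 0 0 0 1;0 0 0.04 0 0 0 1;0 0 0.04 0 0 0 1;0 0 0.03 0 0 0 1;0 0 0.02 0 0 0 1;0 0 0.012 0 0 0 1;0 0 0 0 0 0 1;0 0 0 0 0 0 0.4;0 0 0 0 0 0 0.4;0 0 0 0 0 0 0.4",
  newtons=30,
)

```text
time_s: 12.68
tool_pos: [0.391, 0.2399, 0.0096]
ee_rot: [3.141, 0.001, 2.766]
ft_force: [-1.5, -1.8, 4.2]
grip_width: 0.0559
gripper_force: 31.2
```

>>> servo_tool(
  motion="0 0 0 0 0 0 0.4;0 0 0 0 0 0 0.4;0 0 0 0 0 0 0.4;0 0 -0.005 0 0 0 0.4;0 0 -0.02 0 0 0 0.4;0 0 -0.04 0 0 0 0.4;0 0 -0.05 0 0 0 0.4;0 0 -0.05 0 0 0 0.4;0 0 0 0 0 0 0.4",
)

```text
time_s: 13.8
tool_pos: [0.392, 0.2404, 0.1774]
ee_rot: [3.137, 0.005, 2.766]
ft_force: [0.5, -0.3, -1.1]
grip_width: 0.0552
gripper_force: 32.6
```

```bash
python3 - <<'E'
from h import *
snap('wrist','w6',scale=1.4);goto(.561,-.132,.15,185.5)
E
```

```text
turn az -27.0 then shift mm [-133.4 -386.6   25.3]
```

View pics/w6.png

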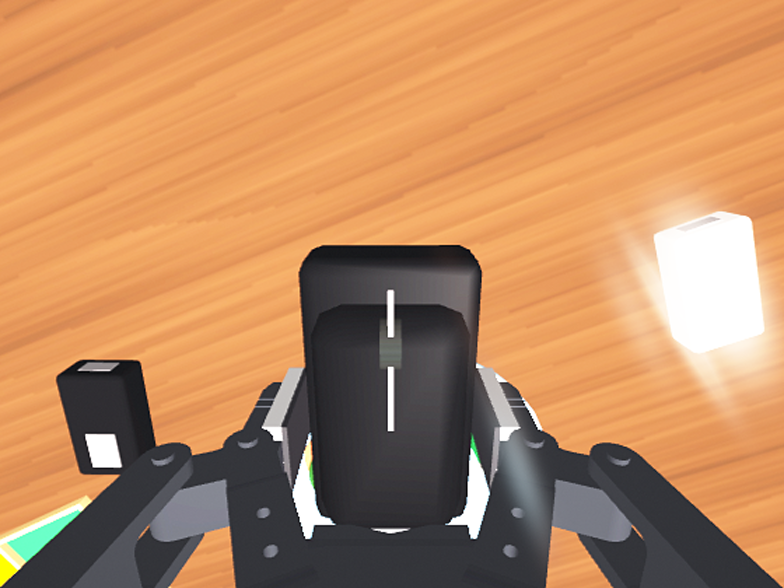

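>>> servo_tool(
  motion="0 0 0 0 0 -9 0.4;0 0 0 0 0 -9 0.4;0 0 0 0 0 -9 0.4;-0.022 -0.055 0 0 0 0 0.4;-0.022 -0.055 0 0 0 0 0.4;-0.022 -0.055 0 0 0 0 0.4;-0.022 -0.055 0 0 0 0 0.4;-0.022 -0.055 0.01 0 0 0 0.4;-0.012 -0.055 0.01 0 0 0 0.4;-0.012 -0.055 0.005 0 0 0 0.4",
)

```text
time_s: 15.1
tool_pos: [0.56, -0.1324, 0.1469]
ee_rot: [3.14, -0.002, -3.046]
ft_force: [0.5, 0.2, -0.8]
grip_width: 0.0552
gripper_force: 32.6
```

>>> servo_tool(
  motion="0 0 0.02 0 0 0 0.4;0 0 0 0 0 0 0.4",
)

```text
time_s: 15.35
tool_pos: [0.559, -0.1307, 0.1266]
ee_rot: [3.139, -0.004, -3.047]
ft_force: [-0.1, 0.2, -1.0]
grip_width: 0.0555
gripper_force: 32.6
```

```bash
python3 - <<'E'
from h import *
goto(.561,-.131,.015,185.5)
E
```

```text
turn az -0.1 then shift mm [ -2.   -0.5 111.6]
```

>>> servo_tool(
  motion="-0.002 -0.0005 0.03 0 0 0 0.4;0 0 0.03 0 0 0 0.4;0 0 0.025 0 0 0 0.4;0 0 0.015 0 0 0 0.4;0 0 0.008 0 0 0 0.4;0 0 0.004 0 0 0 0.4;0 0 0 0 0 0 0.4",
)

```text
time_s: 16.23
tool_pos: [0.5628, -0.1311, 0.0171]
ee_rot: [-3.141, 0.0, -3.046]
ft_force: [-0.2, 1.0, -0.5]
grip_width: 0.0551
gripper_force: 32.6
```

>>> servo_tool(
  motion="0 0 0.001 0 0 0 0.4;0 0 0 0 0 0 0.4",
)

```text
time_s: 16.48
tool_pos: [0.5627, -0.1312, 0.0161]
ee_rot: [-3.141, 0.0, -3.046]
ft_force: [-0.3, -0.2, -1.4]
grip_width: 0.0551
gripper_force: 32.6
```

>>> servo_tool(
  motion="0 0 0.0015 0 0 0 0.4;0 0 0 0 0 0 0.4",
)

```text
time_s: 16.73
tool_pos: [0.5625, -0.1311, 0.0142]
ee_rot: [3.142, -0.0, -3.046]
ft_force: [0.3, 0.3, -0.7]
grip_width: 0.0552
gripper_force: 32.6
```

>>> servo_tool(
  motion="0 0 0.001 0 0 0 0.4;0 0 0 0 0 0 0.4",
)

```text
time_s: 16.98
tool_pos: [0.5626, -0.1311, 0.0136]
ee_rot: [-3.141, 0.0, -3.046]
ft_force: [-1.3, -0.1, 6.5]
grip_width: 0.0552
gripper_force: 33.4
```

Contact. I'll release, rise and look at the tray from close.

>>> servo_tool(
  motion="0 0 0 0 0 0 0.75;0 0 0 0 0 0 0.75;0 0 0 0 0 0 0.75;0 0 -0.02 0 0 0 0.8;0 0 -0.04 0 0 0 1;0 0 -0.06 0 0 0 1;0 -0.03 -0.06 0 0 0 1;0 -0.03 0 0 0 0 1;0 0 0 0 0 0 1;0 0 0 0 0 0 1",
)

```text
time_s: 18.23
tool_pos: [0.5677, -0.1883, 0.1886]
ee_rot: [3.141, -0.001, -3.046]
ft_force: [-0.7, -0.1, 0.1]
grip_width: 0.0854
gripper_force: 0.0
```

```bash
python3 - <<'E'
from h import *
snap('wrist','w7',scale=1.4);goto(.384,-.249,.17,180)
E
```

```text
turn az 5.5 then shift mm [183.7 -61.   18.7]
```

View pics/w7.png

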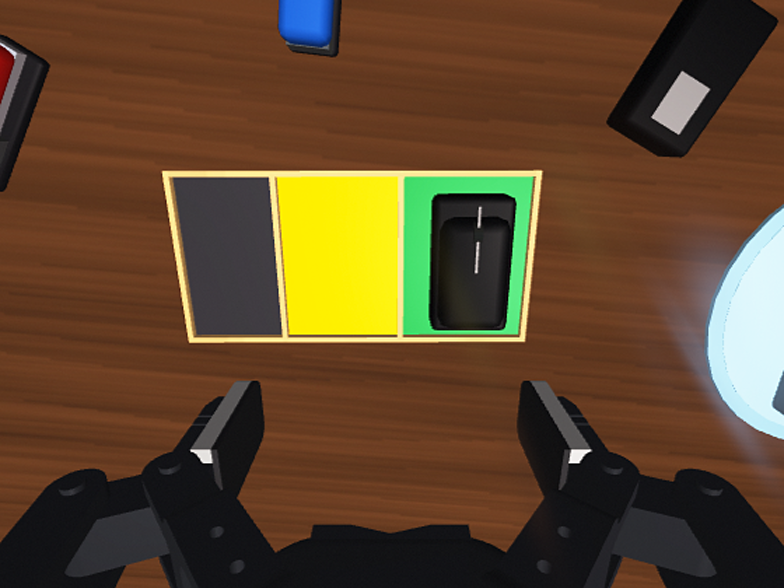

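The black mouse lies flat inside the green bay at (430–516, 194–330). The tray corners are (163,171), (542,170), (525,342), (190,343). The stapler is next.

```bash
python3 - <<'E'
from h import *
quad('w7','tray',.010,[(163,171),(542,170),(525,342),(190,343)],1.4)
quad('w7','tray',.014,[(163,171),(542,170),(525,342),(190,343)],1.4)
quad('w7','black',.004,[(177,179),(271,179),(283,334),(197,334)],1.4)
quad('w7','yellow',.004,[(279,178),(399,178),(398,334),(289,334)],1.4)
E
```

```text
tray [ 0.5697 -0.213 ] e 0.131 -174.3 f 0.264 95.6
tray [ 0.5687 -0.2128] e 0.129 -174.3 f 0.261 95.6
black [ 0.5793 -0.3057] e 0.12 -175.2 f 0.068 95.5
yellow [ 0.5711 -0.2238] e 0.121 -174.9 f 0.086 95.5
```

>>> servo_tool(
  motion="0 0 0 0 0 5.5 1;0.046 -0.015 0 0 0 0 1;0.046 -0.015 0 0 0 0 1;0.046 -0.015 0 0 0 0 1;0.046 -0.016 0 0 0 0 1;0 0 0 0 0 0 1;0 0 0 0 0 0 1",
)

```text
time_s: 19.15
tool_pos: [0.3844, -0.2492, 0.1892]
ee_rot: [3.142, 0.0, 3.141]
ft_force: [0.8, -0.8, 0.6]
grip_width: 0.0853
gripper_force: 0.0
```

```bash
python3 - <<'E'
from h import *
snap('wrist','w8',scale=1.4);goto(.384,-.249,.17,180)
E
```

```text
turn az 0.0 then shift mm [ 0.7  0.2 19.1]
```

View pics/w8.png

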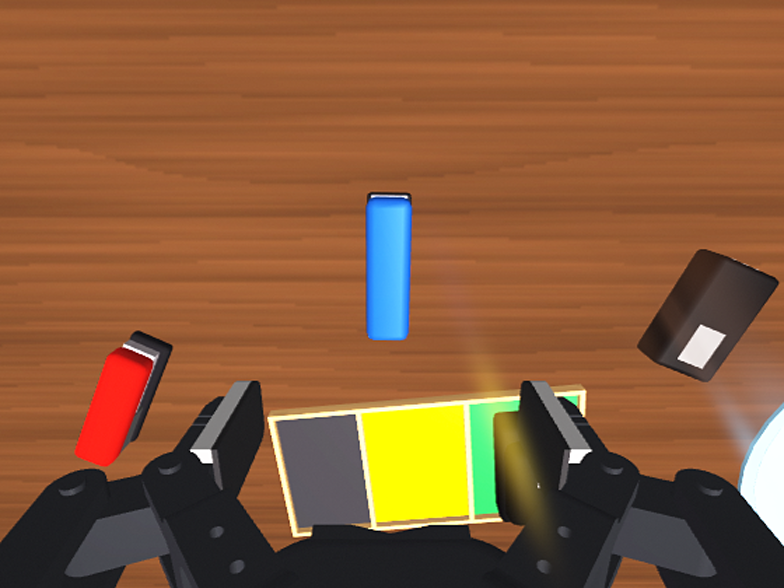

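The blue stapler's top face is at (366,200), (412,200), (408,339), (369,339), aligned with the tool.

```bash
python3 - <<'E'
from h import *
quad('w8','blue',.045,[(366,200),(412,200),(408,339),(369,339)],1.4)
E
```

```text
blue [ 0.383  -0.2492] e 0.096 179.7 f 0.028 90.0
```

>>> servo_tool(
  motion="0.001 -0.0005 0.04 0 0 0 1;0 0 0.04 0 0 0 1;0 0 0.04 0 0 0 0.8;0 0 0.03 0 0 0 0.6;0 0 0.015 0 0 0 0.55;0 0 0 0 0 0 0.5;0 0 0 0 0 0 0.2;0 0 0 0 0 0 0.2;0 0 0 0 0 0 0.2;0 0 0 0 0 0 0.2",
  newtons=35,
)

```text
time_s: 20.45
tool_pos: [0.3834, -0.2503, 0.0246]
ee_rot: [-3.141, 0.001, 3.141]
ft_force: [1.3, 2.1, 5.6]
grip_width: 0.0294
gripper_force: 36.8
```

>>> servo_tool(
  motion="0 0 0 0 0 0 0.2;0 0 0 0 0 0 0.2;0 0 0 0 0 0 0.2;0 0 -0.005 0 0 0 0.2;0 0 -0.02 0 0 0 0.2;0 0 -0.04 0 0 0 0.2;0 0 -0.04 0 0 0 0.2;0 0 0 0 0 0 0.2",
)

```text
time_s: 21.45
tool_pos: [0.384, -0.2511, 0.1316]
ee_rot: [-3.138, 0.003, 3.141]
ft_force: [-0.0, 0.1, -2.7]
grip_width: 0.0291
gripper_force: 36.0
```

```bash
python3 - <<'E'
from h import *
goto(.579,-.3065,.12,185.5)
E
```

```text
turn az -5.5 then shift mm [-188.8  -73.8   11.6]
```

>>> servo_tool(
  motion="0 0 0 0 0 -5.5 0.2;-0.038 -0.015 0 0 0 0 0.2;-0.038 -0.015 0 0 0 0 0.2;-0.038 -0.015 0 0 0 0 0.2;-0.038 -0.015 0 0 0 0 0.2;-0.037 -0.014 0 0 0 0 0.2;0 0 0.03 0 0 0 0.2;0 0 0.02 0 0 0 0.2;0 0 0 0 0 0 0.2;0 0 0 0 0 0 0.2",
)

```text
time_s: 22.7
tool_pos: [0.5783, -0.3059, 0.0795]
ee_rot: [-3.141, 0.0, -3.046]
ft_force: [0.6, -0.5, -1.8]
grip_width: 0.029
gripper_force: 35.8
```

```bash
python3 - <<'E'
from h import *
goto(.579,-.3065,.031,185.5)
snap('wrist','w9',scale=1.4)
E
```

```text
turn az -0.0 then shift mm [-0.7 -0.6 48.5]
```

View pics/w9.png

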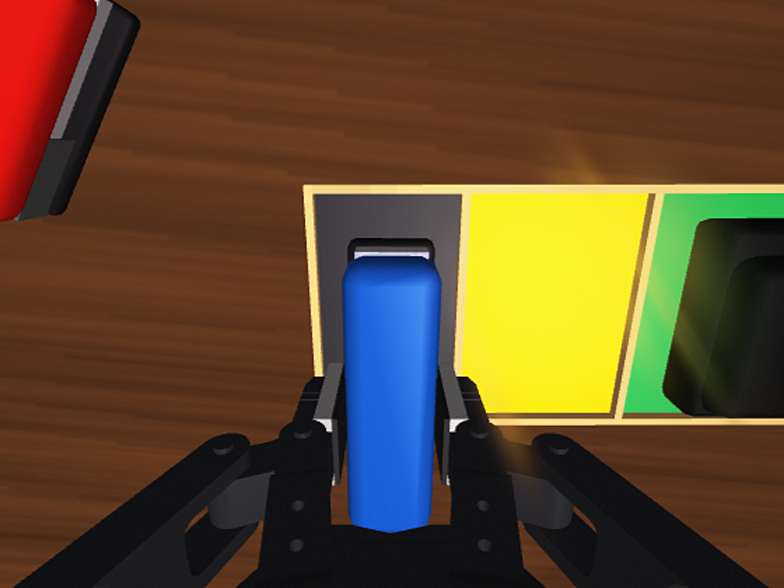

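The stapler hangs straight and is centred over the black bay (stapler 350–434, bay 313–462). I'll lower it.

>>> servo_tool(
  motion="-0.0007 -0.0006 0.02 0 0 0 0.2;0 0 0.015 0 0 0 0.2;0 0 0.01 0 0 0 0.2;0 0 0.0045 0 0 0 0.2;0 0 0 0 0 0 0.2",
)

```text
time_s: 23.38
tool_pos: [0.579, -0.3064, 0.0297]
ee_rot: [3.142, -0.0, -3.046]
ft_force: [0.9, 0.5, -2.1]
grip_width: 0.0296
gripper_force: 35.9
```

>>> servo_tool(
  motion="0 0 0.0015 0 0 0 0.2;0 0 0 0 0 0 0.2",
)

```text
time_s: 23.62
tool_pos: [0.5793, -0.3065, 0.0287]
ee_rot: [-3.141, 0.001, -3.046]
ft_force: [0.3, -0.5, 1.0]
grip_width: 0.0294
gripper_force: 36.2
```

>>> servo_tool(
  motion="0 0 0 0 0 0 0.55;0 0 0 0 0 0 0.55;0 0 0 0 0 0 0.55;0 0 -0.02 0 0 0 0.55;0 0 -0.04 0 0 0 0.7;0 0 -0.05 0 0 0 1;0 0 -0.05 0 0 0 1;0 0 0 0 0 5.5 1;0 0 0 0 0 0 1",
)

```text
time_s: 24.75
tool_pos: [0.579, -0.3064, 0.1884]
ee_rot: [-3.141, 0.0, 3.141]
ft_force: [-0.2, -0.2, -0.7]
grip_width: 0.0857
gripper_force: 0.0
```

```bash
python3 - <<'E'
from h import *
goto(.486,.446,.19,180)
E
```

```text
turn az -0.0 then shift mm [ 93.  752.4  -1.6]
```

>>> servo_tool(
  motion="0.0065 0.05 0 0 0 0 1;0.0065 0.05 0 0 0 0 1;0.0065 0.05 0 0 0 0 1;0.0065 0.05 0 0 0 0 1;0.0065 0.05 0 0 0 0 1;0.006 0.05 0 0 0 0 1;0.006 0.05 0 0 0 0 1;0.006 0.05 0 0 0 0 1;0.006 0.05 0 0 0 0 1;0.006 0.05 0 0 0 0 1",
)

```text
time_s: 26.0
tool_pos: [0.516, 0.1952, 0.1875]
ee_rot: [-3.141, -0.001, -3.14]
ft_force: [0.6, -0.3, -0.5]
grip_width: 0.0853
gripper_force: 0.0
```

>>> servo_tool(
  motion="0.006 0.05 0 0 0 0 1;0.006 0.05 0 0 0 0 1;0.006 0.05 0 0 0 0 1;0.006 0.05 0 0 0 0 1;0.006 0.052 0 0 0 0 1;0 0 0 0 0 0 1;0 0 0 0 0 0 1",
)

```text
time_s: 26.88
tool_pos: [0.4867, 0.4453, 0.1874]
ee_rot: [-3.141, -0.001, -3.141]
ft_force: [-0.7, -0.5, -0.7]
grip_width: 0.0853
gripper_force: 0.0
```

```bash
python3 - <<'E'
from h import *
goto(.486,.446,.19,180)
snap('wrist','w10',scale=1.4)
E
```

```text
turn az 0.1 then shift mm [ 0.7  0.7 -2.6]
```

View pics/w10.png

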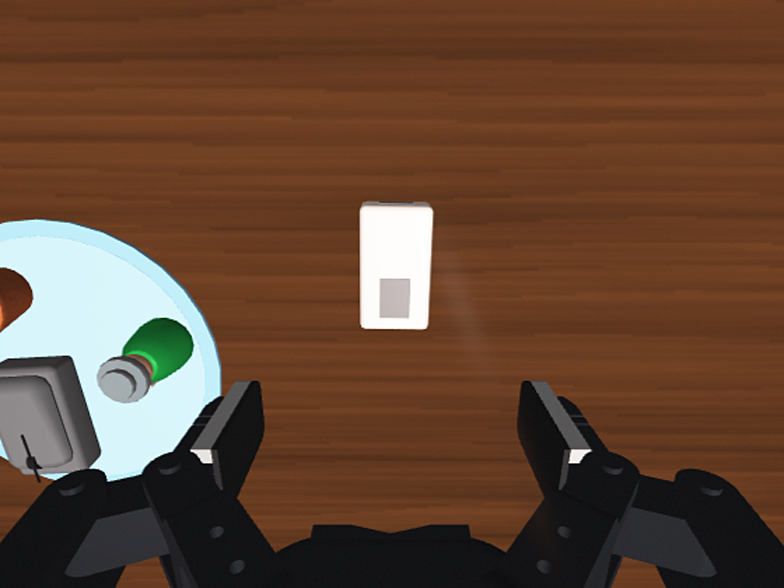

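The adapter's top face is at (360,206), (433,206), (428,329), (361,327).

```bash
python3 - <<'E'
from h import *
quad('w10','white',.03,[(360,206),(433,206),(428,329),(361,327)],1.4)
E
```

```text
white [0.4864 0.4497] e 0.088 179.4 f 0.049 89.2
```

>>> servo_tool(
  motion="0 0.0037 0.04 0 0 0.6 1;0 0 0.04 0 0 0 1;0 0 0.04 0 0 0 1;0 0 0.03 0 0 0 1;0 0 0.025 0 0 0 1;0 0 0 0 0 0 1;0 0 0 0 0 0 0.35;0 0 0 0 0 0 0.35;0 0 0 0 0 0 0.35;0 0 0 0 0 0 0.35",
  newtons=45,
)

```text
time_s: 28.18
tool_pos: [0.4876, 0.4496, 0.0147]
ee_rot: [3.141, 0.002, 3.13]
ft_force: [-1.0, -1.8, 7.8]
grip_width: 0.0489
gripper_force: 46.9
```

>>> servo_tool(
  motion="0 0 0 0 0 0 0.35;0 0 0 0 0 0 0.35;0 0 0 0 0 0 0.35;0 0 -0.005 0 0 0 0.35;0 0 -0.02 0 0 0 0.35;0 0 -0.04 0 0 0 0.35;0 0 -0.05 0 0 0 0.35;0 0 -0.05 0 0 0 0.35;0 0 0 0 0 0 0.35",
)

```text
time_s: 29.3
tool_pos: [0.4882, 0.4504, 0.1825]
ee_rot: [3.138, 0.005, 3.131]
ft_force: [0.2, 0.2, -2.8]
grip_width: 0.0487
gripper_force: 47.3
```

```bash
python3 - <<'E'
from h import *
goto(.571,-.2235,.15,185.4)
E
```

```text
turn az -6.0 then shift mm [ -19.  -678.7   32.5]
```

>>> servo_tool(
  motion="0 0 0 0 0 -6 0.35;-0.0015 -0.052 0 0 0 0 0.35;-0.0015 -0.052 0 0 0 0 0.35;-0.0015 -0.052 0 0 0 0 0.35;-0.0015 -0.052 0 0 0 0 0.35;-0.0015 -0.052 0 0 0 0 0.35;-0.0015 -0.052 0 0 0 0 0.35;-0.0015 -0.052 0 0 0 0 0.35;-0.0015 -0.052 0 0 0 0 0.35;-0.0015 -0.052 0 0 0 0 0.35",
)

```text
time_s: 30.55
tool_pos: [0.5436, -0.0169, 0.1775]
ee_rot: [3.141, -0.001, -3.048]
ft_force: [0.4, 0.7, -2.3]
grip_width: 0.0485
gripper_force: 47.5
```

>>> servo_tool(
  motion="-0.0015 -0.052 0 0 0 0 0.35;-0.0015 -0.052 0 0 0 0 0.35;-0.0015 -0.052 0 0 0 0 0.35;-0.001 -0.054 0 0 0 0 0.35;0 0 0.04 0 0 0 0.35;0 0 0.03 0 0 0 0.35;0 0 0 0 0 0 0.35;0 0 0 0 0 0 0.35",
)

```text
time_s: 31.55
tool_pos: [0.5696, -0.2238, 0.1091]
ee_rot: [-3.141, 0.001, -3.048]
ft_force: [0.2, -0.7, -2.9]
grip_width: 0.0489
gripper_force: 47.6
```

```bash
python3 - <<'E'
from h import *
goto(.571,-.2235,.022,185.4)
E
```

```text
turn az -0.0 then shift mm [-1.5  0.2 87.1]
```

>>> servo_tool(
  motion="-0.0015 0 0.03 0 0 0 0.35;0 0 0.03 0 0 0 0.35;0 0 0.017 0 0 0 0.35;0 0 0.01 0 0 0 0.35;0 0 0.002 0 0 0 0.35;0 0 0 0 0 0 0.35",
)

```text
time_s: 32.3
tool_pos: [0.5712, -0.2239, 0.02]
ee_rot: [-3.141, 0.001, -3.048]
ft_force: [1.0, -0.4, -2.9]
grip_width: 0.0486
gripper_force: 47.6
```

>>> servo_tool(
  motion="0 0 0.0015 0 0 0 0.35;0 0 0 0 0 0 0.35",
)

```text
time_s: 32.55
tool_pos: [0.5713, -0.224, 0.0188]
ee_rot: [-3.141, 0.001, -3.048]
ft_force: [-0.6, -0.5, 7.1]
grip_width: 0.0489
gripper_force: 48.7
```

>>> servo_tool(
  motion="0 0 0 0 0 0 0.72;0 0 0 0 0 0 0.72;0 0 0 0 0 0 0.72;0 0 -0.02 0 0 0 0.72;0 0 -0.04 0 0 0 0.8;0 0 -0.05 0 0 0 1;0 0 -0.06 0 0 0 1;0.03 0 -0.04 0 0 0 1;0 0 0 0 0 0 1;0 0 0 0 0 0 1",
)

```text
time_s: 33.8
tool_pos: [0.5408, -0.2265, 0.2272]
ee_rot: [3.141, -0.0, -3.048]
ft_force: [-0.6, 0.5, -0.1]
grip_width: 0.0855
gripper_force: 0.0
```

```bash
python3 - <<'E'
from h import *
c=snap('wrist','w11'); s=snap('scene','s1')
a=cv2.resize(c['frame'],(400,300)); b=cv2.resize(s['frame'],(800,600))
cv2.imwrite('pics/end.png',np.hstack([a,cv2.resize(s['frame'],(400,300))])[:,:,::-1])
E
```

```text
(no output)
```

View pics/end.png

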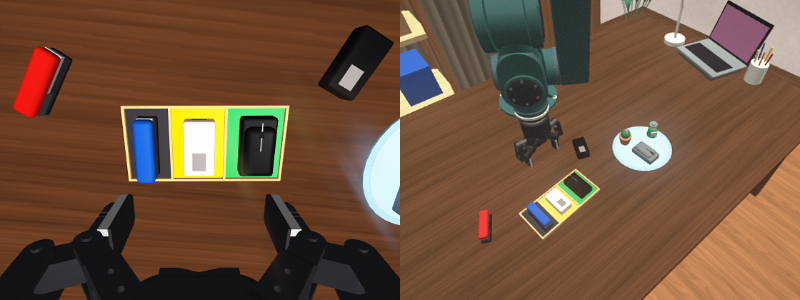

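All three items sit in their bays, stapler at (145,150), adapter at (198,147), mouse at (258,147), and the mat is fine. I'll check the stapler's lengthwise fit numerically.

```bash
python3 - <<'E'
from h import *
s=400/560
quad('w11','blue',.049,[(132,119),(156,119),(159,181),(137,182)],s)
quad('w11','white',.034,[(182,120),(214,120),(214,176),(184,176)],s)
quad('w11','tray',.010,[(121,107),(290,107),(282,180),(131,181)],s)
E
```

```text
blue [ 0.5757 -0.3011] e 0.098 -175.4 f 0.034 96.8
white [ 0.5694 -0.2232] e 0.092 -173.7 f 0.048 95.4
tray [ 0.5701 -0.2107] e 0.127 -173.4 f 0.265 95.6
```

The stapler is centred in its bay, at (0.576, -0.301) against (0.579, -0.304). I'll hand in.

```bash
python3 -c "
from cell import robot; print(robot.job_done())"
```

```text
the job is handed in; nothing more can be done
None
```

I handed the job in at about 34 s on the robot's clock: the grey mouse is flat on the mat, clear of the figurine and cactus, and the black mouse, white adapter and blue stapler are in the green, yellow and black bays; the final pictures show this, but no verdict came back.

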